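# Restock the drawer without a pin tin and shut the drawers

### The arm

A 7-joint arm with a two-finger parallel gripper is mounted at the origin on the work surface. World frame = base frame: x ahead of the robot, y to its left, z up, the work surface at z = 0. Lengths are in m, angles in rad, forces in N, time in s.
With the tool pointing down it reaches from about 0.4 to 0.9 m from the base axis. Payload 5.5 kg.
Tool frame: the origin (TCP) lies midway between the tips of the shut fingers; the grasp point (between the pads) lies 19 mm behind it (manip.grip_depth is the distance from the TCP to the grasp point, in m); z points along the fingers, y is the line along which they close (so a half turn about z gives the same grasp; the last joint's range is limited). The gripper opens to 92 mm and grips with 3 to 60 N. Pads are 19 mm wide; open, the fingers measure 130 mm over their backs; the gripper's body (75 mm by 190 mm) begins 47 mm behind the grasp point.
Start: joints at [1.372, 0.501, -0.427, 1.55, 0.221, 1.138, -0.21], TCP at [0.29, -0.582, 0.227] pointing down, gripper open.
Joint ranges: [-2.88, 2.88], [-0.31, 2.03], [-1.54, 1.56], [0.2, 2.42], [-1.41, 4.55], [0.19, 2.02], [-2.57, 2.57]. Speed limits (rad/s): [2.57, 2.57, 3.14, 3.14, 3.14, 3.14, 3.14].

### API

Orientations are given as a unit quaternion [x, y, z, w].
In Python, from bench import manip, effector, viewer gives the robot as it stands. Calls block until the motion is done:
- manip.move_pose(position, orientation): joint-space move of the TCP to a pose.
- manip.servo_line(position, ori=None, vel=0.15): straight line of the TCP; ori=None keeps the orientation; vel is the mean speed in m/s.
- manip.movej(angles): joint-space move.
- effector.open_jaws() and effector.close(f_grip=None): open the fingers fully, or close them until they stop; f_grip is the grip in N (None keeps the last).
- manip.sleep(seconds).
- manip.solve_ik(position, orientation): joint angles nearest the present ones, or None.
- viewer.get_image(name): name is "side" or "top"; returns the picture (400x640x3 uint8, red, green, blue); there is no depth.
- viewer.get_calibration(name): a dict with "vfov" (degrees; the focal length in pixels is half the picture's height over the tangent of half this angle, whatever the lens; pixels are square), "cx", "cy" (the principal point, pixels), "eye" and "attitude" of the camera in the world. Camera axes: x right, y down, z forward; pixel columns grow to the right and rows downward; lengths in m; the calibration is good to about 2 mm. A picture is of the moment at which its call begins. get_calibration takes no time and is no camera call.
A pose or a line that the arm cannot do raises manip.PlanningError and nothing moves.
- manip.hand_in(): hands the job in; it is judged then, once.
Readings, each from a call of its own:
- manip.current_clock(): time.
- manip.current_q(): joint angles.
- manip.current_joint_velocities(): joint speeds.
- manip.current_tau(): joint torques, N m.
- manip.current_tool_pos(): TCP position.
- manip.current_tcp_rot(): TCP orientation.
- manip.current_force(): force on the tool from outside, world axes, zero at the start.
- manip.current_wrist_torque(): the same for the moment, N m.
- manip.current_finger_gap(): finger opening in m.
- manip.current_gripper_force(): force on a finger pad.
Only numpy, scipy, OpenCV 4.12 (cv2) and the standard library are available. Lean on these libraries where they do the work, as an engineer would, in place of code of your own. Each camera call takes 0.05 s, during which the arm holds its last target. There are 200 camera calls.

### The job

Each of the three small drawers of the desk-top unit should hold one flat rectangular pin tin, but one has none. Lay the spare tin from the desk gently in that drawer, flat and lengthwise (its long side along the drawer) like the others, then push all three drawers fully home. Leave the other things on the desk where they are.

Things in the scene. Friction and masses are not known exactly. Their poses are not given: they have to be found in the camera images.
- unit: dark wooden desk-top drawer unit, fixed: 200 deep (x) x 324 wide (y) x 66 high, three drawers side by side that pull out towards the robot. Origin: centre of the carcass's underside; x points to its back (drawers open to -x), y left, z up. Carcass front edge at x = -100. A bowl and two flat books, up to 100 above the desk, are fixed on its roof behind x = -20
- spare_tin: the spare pin tin, lying on the desk beside the drawer unit, at its left or right: flat rectangular steel tin, 64 long (x) x 36 wide (y) x 24 high. Origin: centre of its underside, z up
- tin_a: a pin tin just like the spare (64 x 36 x 24), lying lengthwise in one of the three drawers, which one varies. Origin: centre of its underside, z up
- tin_b: a pin tin just like the spare (64 x 36 x 24), lying lengthwise in one of the three drawers, which one varies. Origin: centre of its underside, z up
- drawer_left (a joint): how far the left drawer (as the robot sees it) is pulled out, m: 0 is fully home, 0.15 fully out; it slides with about 1 N of friction
- drawer_left_in (a point): centre of the inner floor of the left drawer, moves with it; axes as the unit's. The inside is 170 long (x) x 88 wide (y), the floor lies 12 above the desk, the side walls are 3 thick and their tops 34 above the floor; the part behind the carcass's front edge is under the roof
- drawer_left_front (a point): centre of the outer face of the left drawer's front panel, 31 above the desk, moves with it; the panel is 98 wide, 48 high (7 to 55 above the desk), 12 thick. A small brass pull, 44 wide (y) and 12 high, stands 10 out from it (towards -x), its middle 5 above this point
- drawer_middle (a joint): how far the middle drawer (as the robot sees it) is pulled out, m: 0 is fully home, 0.15 fully out; it slides with about 1 N of friction
- drawer_middle_in (a point): centre of the inner floor of the middle drawer, moves with it; axes as the unit's. The inside is 170 long (x) x 88 wide (y), the floor lies 12 above the desk, the side walls are 3 thick and their tops 34 above the floor; the part behind the carcass's front edge is under the roof
- drawer_middle_front (a point): centre of the outer face of the middle drawer's front panel, 31 above the desk, moves with it; the panel is 98 wide, 48 high (7 to 55 above the desk), 12 thick. A small brass pull, 44 wide (y) and 12 high, stands 10 out from it (towards -x), its middle 5 above this point
- drawer_right (a joint): how far the right drawer (as the robot sees it) is pulled out, m: 0 is fully home, 0.15 fully out; it slides with about 1 N of friction
- drawer_right_in (a point): centre of the inner floor of the right drawer, moves with it; axes as the unit's. The inside is 170 long (x) x 88 wide (y), the floor lies 12 above the desk, the side walls are 3 thick and their tops 34 above the floor; the part behind the carcass's front edge is under the roof
- drawer_right_front (a point): centre of the outer face of the right drawer's front panel, 31 above the desk, moves with it; the panel is 98 wide, 48 high (7 to 55 above the desk), 12 thick. A small brass pull, 44 wide (y) and 12 high, stands 10 out from it (towards -x), its middle 5 above this point
- round_tin: bystander: round aluminium tin, 54 across, 24 high; not a pin tin. Origin: centre of its underside
- pen_cup: bystander: empty steel pen cup, 72 across at the rim, 95 high. Origin: centre of its underside
- stapler: bystander: stapler, 125 x 34 x 45 high. Origin: centre of its underside
- tape_dispenser: bystander: tape dispenser, 110 x 45 x 70 high. Origin: centre of its underside
- eraser: bystander: eraser, 42 x 20 x 14 high. Origin: centre of its underside
- magnifier: bystander: hand lens lying flat, lens 68 across, 10 high, handle 90 long to its -x. Origin: centre of its underside (below the lens's centre)
There are look-alikes about, which are no part of the job. What is shaped like the tin_a but green or orange is not meant. Leave any turquoise look-alike of the spare_tin alone.

How it is judged:
On the way, in this order (a step that is already met when the one before it is completed fails the run):
1. the spare tin lies flat, lengthwise and released in the drawer that had none (((x of tin_a in the frame of drawer_left_in between -0.06 and 0.06 m and y of tin_a in the frame of drawer_left_in between -0.03 and 0.03 m and z of tin_a in the frame of drawer_left_in between -0.005 and 0.006 m and angle between tin_a's own z axis and vertical below 0.12 rad) or (x of tin_b in the frame of drawer_left_in between -0.06 and 0.06 m and y of tin_b in the frame of drawer_left_in between -0.03 and 0.03 m and z of tin_b in the frame of drawer_left_in between -0.005 and 0.006 m and angle between tin_b's own z axis and vertical below 0.12 rad) or (x of spare_tin in the frame of drawer_left_in between -0.06 and 0.06 m and y of spare_tin in the frame of drawer_left_in between -0.03 and 0.03 m and z of spare_tin in the frame of drawer_left_in between -0.005 and 0.006 m and angle between spare_tin's own z axis and vertical below 0.12 rad)) and ((x of tin_a in the frame of drawer_middle_in between -0.06 and 0.06 m and y of tin_a in the frame of drawer_middle_in between -0.03 and 0.03 m and z of tin_a in the frame of drawer_middle_in between -0.005 and 0.006 m and angle between tin_a's own z axis and vertical below 0.12 rad) or (x of tin_b in the frame of drawer_middle_in between -0.06 and 0.06 m and y of tin_b in the frame of drawer_middle_in between -0.03 and 0.03 m and z of tin_b in the frame of drawer_middle_in between -0.005 and 0.006 m and angle between tin_b's own z axis and vertical below 0.12 rad) or (x of spare_tin in the frame of drawer_middle_in between -0.06 and 0.06 m and y of spare_tin in the frame of drawer_middle_in between -0.03 and 0.03 m and z of spare_tin in the frame of drawer_middle_in between -0.005 and 0.006 m and angle between spare_tin's own z axis and vertical below 0.12 rad)) and ((x of tin_a in the frame of drawer_right_in between -0.06 and 0.06 m and y of tin_a in the frame of drawer_right_in between -0.03 and 0.03 m and z of tin_a in the frame of drawer_right_in between -0.005 and 0.006 m and angle between tin_a's own z axis and vertical below 0.12 rad) or (x of tin_b in the frame of drawer_right_in between -0.06 and 0.06 m and y of tin_b in the frame of drawer_right_in between -0.03 and 0.03 m and z of tin_b in the frame of drawer_right_in between -0.005 and 0.006 m and angle between tin_b's own z axis and vertical below 0.12 rad) or (x of spare_tin in the frame of drawer_right_in between -0.06 and 0.06 m and y of spare_tin in the frame of drawer_right_in between -0.03 and 0.03 m and z of spare_tin in the frame of drawer_right_in between -0.005 and 0.006 m and angle between spare_tin's own z axis and vertical below 0.12 rad)) and angle between the x axis of spare_tin and the x axis of unit, either way round below 0.35 rad and contact force between the fingers and spare_tin below 0.3 N), for 0.2 s.
2. all three drawers are fully home (value of joint each of drawer_left, drawer_middle, drawer_right below 0.006 m), for 0.2 s.
At the end, for the whole second after the job is handed in: Every drawer is home (within 6 mm) and holds one pin tin lying flat on its floor (within 60 mm lengthwise and 30 mm across of the floor's centre, tilt under 0.12 rad); the spare is lengthwise within 0.35 rad (about 20 degrees), released; all tins at rest (all of step 1 and all of step 2 and linear speed of each of tin_a, tin_b, spare_tin below 0.02 m/s); the robot touches nothing.
It fails at once if a bystander is shifted by more than 20 mm (distance of any of round_tin, pen_cup, stapler, tape_dispenser, eraser, magnifier from where it was at the start of the episode above 0.02 m).
It fails at once if the spare tin is dropped or thrown (falls from more than about 5 cm) (linear speed of spare_tin above 1 m/s and contact force between the fingers and spare_tin below 0.1 N).
It also fails if it takes over 67 s, if anything falls off the work surface, if the arm or the gripper's body presses on something with over 40 N, if the wrist force passes 120 N, or if a joint passes its speed limit or range.

## Working session

There is one attempt and no reset: what is moved stays moved. The work goes in short steps, each a Python script; the robot and the scene stay as the last script left them, time stands still between calls to the robot, and variables do not carry over. Pictures are saved under pics/ and viewed, at most 10 in all, crops included, and the job is handed in when it is done.

```bash
mkdir -p pics; ls; python3 - <<'E'
from bench import manip, effector, viewer
import cv2
for n in("top","side"):
    im=viewer.get_image(n); cv2.imwrite(f"pics/{n}0.png",im[:,:,::-1]); print(n,viewer.get_calibration(n))
print(manip.current_clock(),manip.current_tcp_rot(),manip.grip_depth)
E
```

```text
pics
top {'vfov': 57.01780696945396, 'cx': 320.9410856878107, 'cy': 201.58563798579993, 'eye': array([0.35026123, 0.02346742, 0.97434038]), 'attitude': array([-0.69560784,  0.71198503, -0.05905864,  0.07562489])}
side {'vfov': 53.05447691292863, 'cx': 318.44132764822115, 'cy': 191.1829871593731, 'eye': array([0.05878827, 0.46592159, 0.76877367]), 'attitude': array([-0.36742326,  0.85739416, -0.33017867,  0.14442108])}
0.1 [ 9.73452057e-01  2.28889388e-01 -1.74134699e-04 -8.42375925e-04] 0.0188
```

View pics/top0.png

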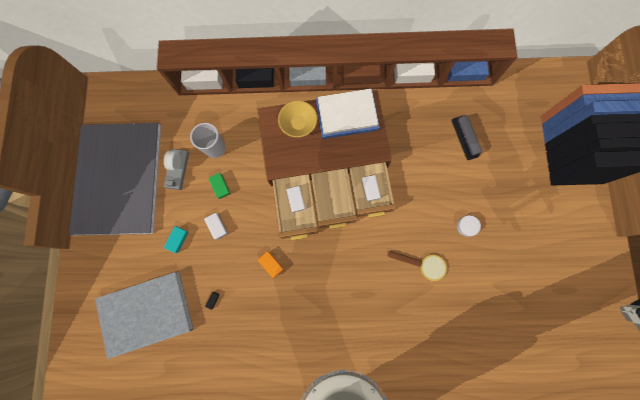

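View pics/side0.png

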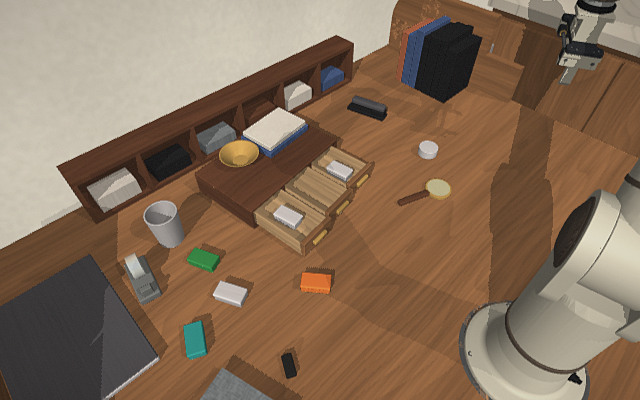

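Seen in top view, the middle drawer (333,195) is empty and the other two hold tins (296,199) and (372,188).

Candidates for the spare:
- **silver box (215,226):** my choice
- **green (219,185), turquoise (175,239), orange (270,264):** look-alikes, so not wanted
- **round tin (469,226):** wrong shape

Next I check the choice in one close crop and measure.

```bash
cat > h.py <<'E'
import numpy as np, cv2
from scipy.spatial.transform import Rotation as R
from bench import manip, effector, viewer
def ray(n,u,v):
    c=viewer.get_calibration(n); f=200/np.tan(np.radians(c["vfov"])/2)
    return c["eye"],R.from_quat(c["attitude"]).apply([(u-c["cx"])/f,(v-c["cy"])/f,1])
def pt(n,u,v,z):
    e,d=ray(n,u,v); return e+d*(z-e[2])/d[2]
def whites(n,im,boxes,z):
    hsv=cv2.cvtColor(im,cv2.COLOR_RGB2HSV)
    m=((hsv[...,1]<60)&(hsv[...,2]>150)).astype(np.uint8); out=[]
    for (x0,y0,x1,y1),zz in zip(boxes,z):
        k=np.zeros_like(m);k[y0:y1,x0:x1]=m[y0:y1,x0:x1]
        c=max(cv2.findContours(k,0,cv2.CHAIN_APPROX_NONE)[0],key=cv2.contourArea)
        p=np.array([pt(n,*q[0],zz)[:2] for q in c]).astype(np.float32)
        (cx,cy),_,_=r=cv2.minAreaRect(p); b=cv2.boxPoints(r)
        e=[b[1]-b[0],b[2]-b[1]]; L=max(e,key=np.linalg.norm)
        yaw=np.arctan2(L[1],L[0]); yaw=(yaw+np.pi/2)%np.pi-np.pi/2
        out.append((round(cx,4),round(cy,4),round(float(yaw),3),[round(float(np.linalg.norm(q)),4) for q in e]))
    return out
E
python3 - <<'E'
from h import *
im=cv2.imread("pics/top0.png")[:,:,::-1].copy()
print(*whites("top",im,[(200,208,232,242),(280,180,310,218),(358,170,388,205)],[.024,.036,.036]),sep="\n")
s=cv2.imread("pics/side0.png")[:,:,::-1].copy()
print(*whites("side",s,[(208,275,252,310)],[.024]))
cv2.imwrite("pics/crop.png",cv2.resize(im[150:250,195:400,::-1],None,fx=3.9,fy=3.9,interpolation=cv2.INTER_CUBIC))
E
```

```text
(0.4774, 0.3231, 0.483, [0.0347, 0.0636])
(0.5411, 0.1104, 0.211, [0.0371, 0.0655])
(0.5654, -0.0871, 0.175, [0.0379, 0.0652])
(0.4737, 0.3278, 0.481, [0.0411, 0.0659])
```

View pics/crop.png

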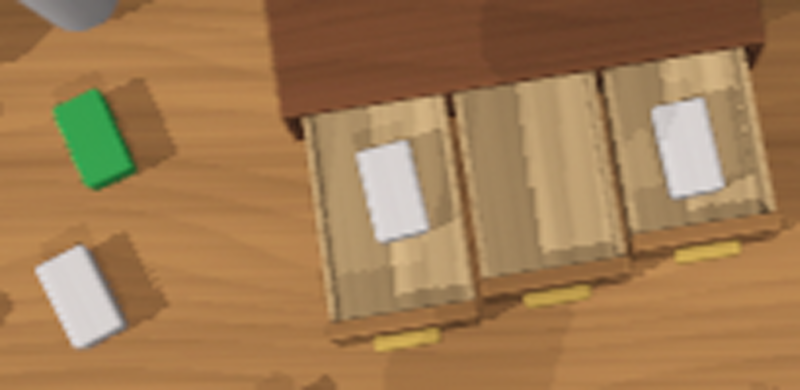

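The crop confirms the choice: the plain silver-white rectangle, crop (80,297), is the spare. The middle drawer, crop (540,180), is empty. All three drawers stand open, with brass pulls at crop (405,340), (557,295) and (707,252).

```bash
python3 - <<'E'
from h import *
im=cv2.imread("pics/top0.png")[:,:,::-1].copy()
C=lambda u,v,z:pt("top",195+u/3.9-.4,150+v/3.9-.4,z)[:2].round(4)
a,b=C(285,122,.066),C(765,46,.066); print("roof front",a,b,np.linalg.norm(a-b),"yaw",np.arctan2(*(a-b)[::-1])-np.pi/2)
print("mid inner walls z.046 near carcass",C(453,92,.046),C(597,72,.046),"front",C(480,290,.046),C(628,262,.046))
hsv=cv2.cvtColor(im,cv2.COLOR_RGB2HSV)
m=((abs(hsv[...,0].astype(int)-24)<5)&(hsv[...,1]>150)&(hsv[...,2]>140)).astype(np.uint8); m[:205]=0;m[245:]=0;m[:,:280]=0;m[:,395:]=0
n,l,st,ce=cv2.connectedComponentsWithStats(m)
P=[pt("top",*c,.041)[:2] for c,s in zip(ce[1:],st[1:]) if s[4]>15]
print([(c.round(1),s[2:]) for c,s in zip(ce[1:],st[1:]) if s[4]>15])
y=.185
for p in P: print(p.round(4),"along unit axis from roof mid",np.dot(p-(a+b)/2,[np.cos(y),np.sin(y)]).round(4),np.dot(p-(a+b)/2,[-np.sin(y),np.cos(y)]).round(4))
for yaw in(.483,.483-np.pi,.185,.185-np.pi):
  q=(R.from_euler('z',yaw)*R.from_euler('x',np.pi)).as_quat()
  for p in([.476,.325,.12],[.476,.325,.008],[.55,.01,.15],[.52,.01,.025]): 
    s=manip.solve_ik(p,q); print(round(yaw,2),p,None if s is None else np.round(s,2))
E
```

```text
roof front [0.5832 0.1777] [ 0.6259 -0.1375] 0.31807912537606114 yaw 0.13464983810482245
mid inner walls z.046 near carcass [0.6059 0.0684] [ 0.6171 -0.0282] front [0.4722 0.0529] [ 0.4882 -0.0439]
[(array([378.2, 213.6]), array([13,  5, 34], dtype=int32)), (array([337.4, 225.5]), array([17,  6, 57], dtype=int32)), (array([300. , 236.2]), array([17,  5, 40], dtype=int32))]
[ 0.4957 -0.1021] along unit axis from roof mid -0.1295 -0.1001
[0.4677 0.003 ] along unit axis from roof mid -0.1377 0.0084
[0.4427 0.0986] along unit axis from roof mid -0.1447 0.1069
0.48 [0.476, 0.325, 0.12] [-0.05  0.6  -0.79  1.82  0.52  0.94 -2.16]
0.48 [0.476, 0.325, 0.008] [-0.12  0.76 -0.7   1.86  0.68  0.78 -2.28]
0.48 [0.55, 0.01, 0.15] [ 0.55  0.5  -0.79  1.86  0.43  0.95 -1.52]
0.48 [0.52, 0.01, 0.025] [ 0.4   0.62 -0.58  2.    0.53  0.68 -1.62]
-2.66 [0.476, 0.325, 0.12] [ 0.23  0.91 -1.3   1.81  0.95  1.21  0.67]
-2.66 [0.476, 0.325, 0.008] [ 0.22  1.18 -1.31  1.85  1.25  1.23  0.53]
-2.66 [0.55, 0.01, 0.15] [ 0.84  0.79 -1.3   1.86  0.84  1.18  1.3 ]
-2.66 [0.52, 0.01, 0.025] [ 0.85  1.07 -1.31  1.99  1.19  1.16  1.06]
0.18 [0.476, 0.325, 0.12] [-0.08  0.58 -0.74  1.82  0.48  0.93 -2.43]
0.18 [0.476, 0.325, 0.008] [-0.15  0.74 -0.65  1.86  0.64  0.76 -2.54]
0.18 [0.55, 0.01, 0.15] [ 0.53  0.49 -0.76  1.87  0.41  0.95 -1.8 ]
0.18 [0.52, 0.01, 0.025] [ 0.37  0.61 -0.55  2.    0.5   0.67 -1.88]
-2.96 [0.476, 0.325, 0.12] [ 0.23  0.91 -1.3   1.81  0.95  1.21  0.38]
-2.96 [0.476, 0.325, 0.008] [-0.    0.84 -0.87  1.86  0.85  0.87  0.45]
-2.96 [0.55, 0.01, 0.15] [ 0.7   0.59 -1.01  1.86  0.59  1.02  1.2 ]
-2.96 [0.52, 0.01, 0.025] [ 0.61  0.73 -0.87  2.    0.79  0.8   1.02]
```

```bash
cat >> h.py <<'E'
def q(yaw): return (R.from_euler('z',yaw)*R.from_euler('x',np.pi)).as_quat()
E
python3 - <<'E'
from h import *
o=q(.483-np.pi); x,y=.4774,.3231
p=manip.current_tool_pos(); manip.servo_line([p[0],p[1],.28],vel=.2)
manip.move_pose([x,y,.2],o)
manip.servo_line([x,y,.013],vel=.12)
print(manip.current_tool_pos(),manip.current_force())
effector.close(f_grip=20); print(manip.current_finger_gap(),manip.current_gripper_force())
manip.servo_line([x,y,.17],vel=.12)
print(manip.current_finger_gap(),manip.current_gripper_force(),manip.current_clock())
manip.move_pose([.54,.0115,.17],q(.125-np.pi))
im=viewer.get_image("side"); im2=viewer.get_image("top")
cv2.imwrite("pics/held.png",np.hstack([im[80:330,150:470],im2[80:330,150:470]])[:,:,::-1])
print(manip.current_tool_pos(),manip.current_finger_gap(),manip.current_clock())
E
```

```text
[0.47787452 0.32346036 0.01373356] [ 0.18014268 -0.34738904 -0.55618952]
0.03589943511845335 19.999753832817078
0.03584752539021659 19.9996554851532 7.8417
[0.53995336 0.01366302 0.17028621] 0.03548969558551889 9.15
```

View pics/held.png

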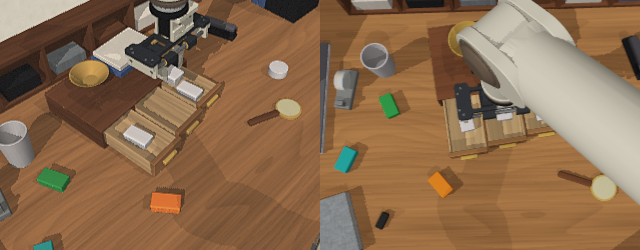

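The tin is held, side crop (177,75), above the middle drawer. The bystanders have not moved. The open jaws are wider than the drawer, so I lower until the tips just clear the wall tops and release there.

```bash
python3 - <<'E'
from h import *
manip.servo_line([.54,.0115,.0485],vel=.1); manip.sleep(.3)
print(manip.current_tool_pos(),manip.current_force(),manip.current_finger_gap())
effector.open_jaws(); manip.sleep(.3); print(manip.current_force(),manip.current_finger_gap())
manip.servo_line([.54,.0115,.2],vel=.2)
manip.move_pose([.33,.0,.25],q(.125-np.pi))
im=viewer.get_image("side"); im2=viewer.get_image("top")
cv2.imwrite("pics/rel.png",cv2.resize(np.hstack([im[130:270,240:400],im2[130:270,240:400]])[:,:,::-1],None,fx=2.5,fy=2.5))
cv2.imwrite("pics/top2.png",im2[:,:,::-1])
print(manip.current_tool_pos(),manip.current_clock())
E
```

```text
[0.54019075 0.01140511 0.04877   ] [ 0.64140971  0.36672837 -0.5208082 ] 0.03570535718414638
[-0.19385611 -0.84072333 -0.36633494] 0.09175020816881929
[3.30536937e-01 2.45190042e-04 2.50210224e-01] 14.25
```

View pics/rel.png

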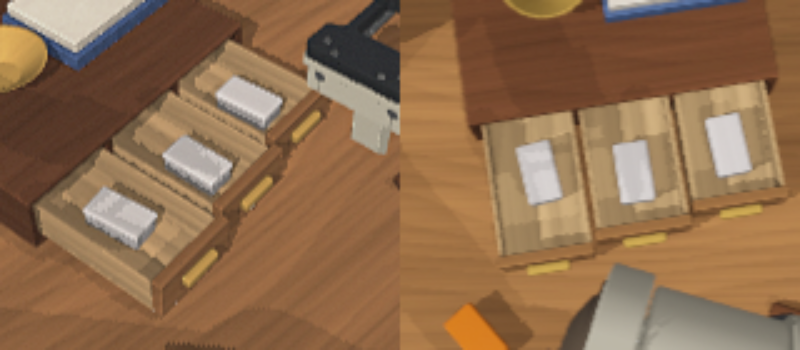

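The spare lies flat and lengthwise in the middle drawer, top crop (634,170), like its neighbours. Next I close the drawers by pushing on the pulls with shut fingers, guarded by the force reading.

```bash
python3 - <<'E'
from h import *
im=cv2.imread("pics/top2.png")[:,:,::-1].copy()
print(*whites("top",im,[(282,180,308,218),(322,180,345,215),(358,170,388,205)],[.036]*3),sep="\n")
yaw=.125; ux=np.array([np.cos(yaw),np.sin(yaw)]); uy=np.array([-ux[1],ux[0]]); F=np.array([.6046,.0195])
o=q(yaw-np.pi); W=lambda x,y,z:[*(F+x*ux+y*uy),z]
effector.close(f_grip=5)
def push(x0,y):
    manip.move_pose(W(x0,y,.13),o); manip.servo_line(W(x0,y,.028),vel=.15)
    f0=manip.current_force()@[*ux,0]; print("start",f0.round(2))
    manip.servo_line(W(-.046,y,.028),vel=.07); x=-.046
    while x<-.006:
        f=f0-manip.current_force()@[*ux,0]; print(round(x,3),round(f,1),end="; ")
        if f>10: break
        x+=.003; manip.servo_line(W(x,y,.028),vel=.05)
    print(manip.current_tool_pos().round(4),((manip.current_tool_pos()[:2]-F)@ux).round(4),manip.current_clock())
    manip.servo_line(W(x-.03,y,.028),vel=.15); manip.servo_line(W(x-.03,y,.13),vel=.25)
push(-.180,.0)
push(-.168,-.105)
push(-.190,.101)
im=viewer.get_image("side"); im2=viewer.get_image("top")
cv2.imwrite("pics/shut.png",cv2.resize(np.hstack([im[110:270,190:390],im2[90:250,240:440]])[:,:,::-1],None,fx=2,fy=2))
E
```

```text
(0.5411, 0.1102, 0.236, [0.0373, 0.0655])
(0.5392, 0.0117, 0.119, [0.0373, 0.0652])
(0.5654, -0.0871, 0.175, [0.0379, 0.0652])
start -0.62
-0.046 -0.3; -0.043 -0.2; -0.04 -0.1; -0.037 -0.8; -0.034 -1.0; -0.031 -0.1; -0.028 -0.9; -0.025 5.9; -0.022 12.7; [0.5774 0.016  0.0271] -0.0274 21.4083
start 0.18
-0.046 -0.3; -0.043 0.1; -0.04 0.9; -0.037 0.8; -0.034 -0.5; -0.031 0.0; -0.028 0.0; -0.025 5.3; -0.022 12.5; [ 0.5915 -0.0881  0.0273] -0.0264 27.7167
start 0.39
-0.046 0.9; -0.043 0.1; -0.04 2.0; -0.037 0.0; -0.034 0.5; -0.031 -0.6; -0.028 2.1; -0.025 10.8; [0.5639 0.1162 0.0275] -0.0284 34.3917
```

View pics/shut.png

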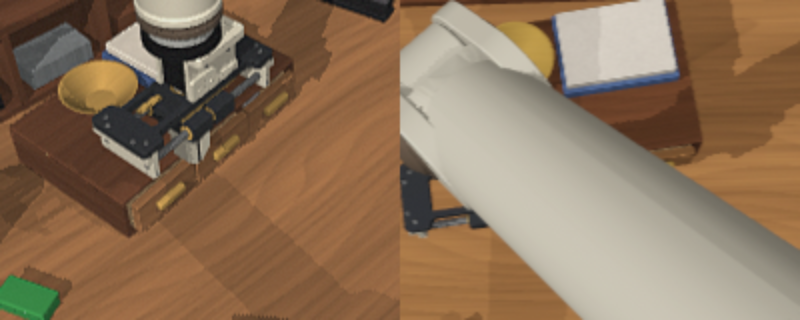

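All three drawers hit a firm stop at the same depth within 2 mm. I move the arm aside for one clear look before handing in.

```bash
python3 - <<'E'
from h import *
p=manip.current_tool_pos(); manip.servo_line([p[0],p[1],.25],vel=.25)
manip.move_pose([.3,-.5,.25],q(-.5))
im=viewer.get_image("side"); im2=viewer.get_image("top")
cv2.imwrite("pics/fin.png",cv2.resize(np.hstack([im[110:270,190:390],im2[90:250,240:440]])[:,:,::-1],None,fx=2,fy=2))
print(manip.current_clock())
E
```

```text
38.475
```

View pics/fin.png

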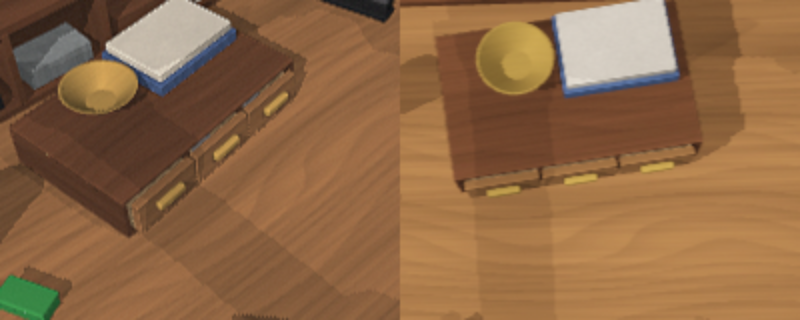

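The three drawer fronts are flush in the carcass, with the pulls in line at top crop (503,190), (580,178) and (657,167).

```bash
python3 -c "
from bench import manip
print(manip.hand_in())"
```

```text
the job is handed in; nothing more can be done
None
```

The spare tin was released about 2 cm above the middle drawer's floor and landed flat and lengthwise, all three drawers are pushed home, and the job is handed in; no verdict came back.

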